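# Park the probe arm over the wash cup, lock it and load the tray

### The job

Back off the black clamp lever on top of the probe arm's post just enough to free the arm (about a quarter of a turn counter-clockwise, never more than a third), push the arm round until its probe stands over the middle of the wash cup, and turn the lever back until it is fully tight. Only then stand the small bottle and the reagent cartridge upright on the floor of the shallow metal tray. Never force the arm round while it is clamped, and leave the beaker, the tip box and the tall wash bottle where they are.

Things in the scene. Friction and masses are not known exactly. Their poses are not given: they have to be found in the camera images.
- stand: fixed stand of the probe arm: round grey base 92 mm in diameter and 14 mm high, steel post 24 mm in diameter; origin on the bench at the post's axis, z up along it. At arm joint 0 the arm points along this body's -x axis. It cannot move
- boom (a joint): swing of the white probe arm about the post's vertical axis, rad, 0 along the stand's -x, growing counter-clockwise seen from above, stops at -1.25 and 1.25. The arm is a white bar 34 mm wide, from the post to 180 mm from the axis, its underside 132 mm and its top 160 mm above the bench. Unclamped it turns with about 0.15 N m of friction (about 1 N pushed at 135 mm) and stays where it is left; clamped tight it resists over 20 N there
- side_of_arm (a point): point inside the arm's bar, on its centre line, 135 mm from the post's axis and 146 mm above the bench (half-way up the bar); its own -x axis points outward along the arm. A good place to push either flat side, 17 mm from this point
- probe_tip (a point): lower end of the thin steel probe tube (6 mm in diameter) that hangs from the arm 160 mm from the post's axis; 75 mm above the bench
- clamp_screw (a joint): turn of the clamp screw with its lever about the post's axis, rad: 0 is fully tight against a hard stop, growing counter-clockwise seen from above as it is backed off. Below about 0.5 the arm is gripped, above 0.7 it is free; above 2.4 it is backed off too far. It stays where it is left; it takes about 0.3 N m (about 6 N pushed at 50 mm from the axis) to turn
- lever_end (a point): point on the centre line of the clamp lever's black bar, 50 mm from the post's axis and 201 mm above the bench; its own x axis points outward along the lever. The bar is 13 mm thick, ends in a ball 16 mm in diameter that reaches 64 mm from the axis; nothing stands above it, and the arm's top is 35 mm below it. At joint 0 the lever points 1.1 rad clockwise of the stand's +x axis, away from the arm
- wash_cup_rim (a point): centre of the mouth of the white wash cup, open round cup 60 mm in diameter and 50 mm high, walls 4 mm; fixed on the bench
- tray: shallow open aluminium tray, 100 mm (its x) by 140 mm (its y) outside, 18 mm high, walls 3 mm, floor 3 mm thick; origin on the bench under its centre; fixed on the bench
- bottle_mid (a point): centre (33 mm above its foot) of the small white loose bottle, 38 mm in diameter with straight sides up to 46 mm, then a narrower screw cap (28 mm), 66 mm high in all, 70 g
- cartridge_mid (a point): centre of the body (27 mm above its foot) of the grey loose reagent cartridge, a block 50 mm (its x) by 26 mm (its y) by 54 mm high with two small white caps on top (8 mm more), 80 g
- beaker: bystander, loose glass beaker 56 mm in diameter, 70 mm high; origin under its centre; leave alone
- tip_box: bystander, loose grey box with clear lid, 64 mm (its x) by 48 mm (its y) by 48 mm high; origin under its centre; leave alone
- wash_bottle: bystander, loose tall white bottle behind the post, 54 mm in diameter, 150 mm high; origin under its centre; leave alone
Not all that is in view belongs to the job. There is more than one size of the tray; the job needs the larger.

How it is judged:
By the outcome, as a careful person would: the job done as asked, in the order asked, and still so for the second after the job is handed in, with the robot touching nothing.
It also fails if it takes over 72 s, if anything falls off the work surface, if the arm or the gripper's body presses on something with over 40 N, if the wrist force passes 120 N, or if a joint passes its speed limit or range.

### The arm

A 6-joint arm with a two-finger parallel gripper is mounted at the origin on the work surface. World frame = base frame: x ahead of the robot, y to its left, z up, the work surface at z = 0. Lengths are in mm, angles in rad, forces in N, time in s.
With the tool pointing down it reaches from about 275 to 825 mm from the base axis. Payload 4.9 kg.
Tool frame: the origin (TCP) lies midway between the tips of the shut fingers; the grasp point (between the pads) lies 19 mm behind it; z points along the fingers, x is the direction in which the jaws open and shut, and the axes are right-handed (so a half turn about z gives the same grasp; the last joint's range is limited). The gripper opens to 85 mm and grips with 20 to 120 N. Pads are 22 mm wide; open, the fingers measure 114 mm over their backs; the gripper's body (76 mm by 85 mm) begins 54 mm behind the grasp point. The pads swing forward as they close: fully open they stand 13 mm farther back than shut.
Start: joints at [1.085, 0.326, -0.193, 1.052, 0, 1.437], TCP at [189.519, 516.334, 231.281] pointing down, gripper open.
Joint ranges: [-2.65, 2.65], [-0.97, 1.79], [-1.3, 1.35], [-1.93, 2.1], [-1.47, 1.37], [-3.14, 3.14]. Speed limits (rad/s): [2.57, 2.57, 3.14, 3.14, 3.14, 3.14].

### API

Orientations are given as a rotation vector (axis times angle).
In Python, from cell import r gives the robot as it stands.
- The arm moves only by the tool carry_out, never from a script. Its argument "deltas" is a list of rows, each a list of 7 numbers: the shift along the world's x, y, z in mm, then the turn, a rotation vector about the world's x, y, z in degrees, then the closure in counts, from 0 (fully open) to 255 (shut). A call has 1 to 5 rows; each row is the pose to reach, as a shift and turn from the pose commanded when the call began; what a row does not reach only later rows make up. A row lasts 1/12 s, in which the tool goes at most 41.7 mm and 7.16 degrees, less where a joint would pass 70% of its speed; a pose out of reach is approached as far as the arm can. A call with a gripper value outside its range is refused whole. The fingers move at their own pace and stop on an object; "newtons" is the grip in N (left out, the last holds). Time passes only in rows, so rows that repeat a pose let the fingers close. It gives the time, the measured TCP pose, the force and the opening at its end, in the units of the state.
- r.sense(): the state, without advancing time (a new reading comes with each control period).
- r.capture(name): name is "scene" or "top"; returns the picture (420x560x3 uint8, red, green, blue); there is no depth.
- r.camera_info(name): a dict with "camera_matrix" (3x3 intrinsics, pixels), "k1" (the pictures are not rectified: a ray, as slopes to the right and down, at radius r is drawn at 1 + k1 r^2 times it, then the intrinsics apply), "view" (4x4, takes a point from world to camera coordinates). Camera axes: x right, y down, z forward; pixel columns grow to the right and rows downward; lengths in mm; the calibration is good to about 2 mm. A picture is of the moment at which its call begins. camera_info takes no time and is no camera call.
- r.job_done(): hands the job in, once; it reports no verdict.
The state is a dict: "t": time; "joints": joint angles; "joint_velocities": joint speeds; "effort": joint torques, N m; "eef_pos": TCP position; "eef_rot": TCP orientation; "wrist_force": force on the tool from outside, world axes, zero at the start; "ft_torque": the same for the moment, N m; "finger_gap": opening from 0.0 (shut) to 1.0 (fully open).
Only numpy, scipy, OpenCV 4.12 (cv2) and the standard library are available. Lean on these libraries where they do the work, as an engineer would, in place of code of your own. Each camera call takes 0.05 s, during which the arm holds its last target. There are 200 camera calls.

## Working session

There is one attempt and no reset: what is moved stays moved. The work goes in short steps, Python scripts to look and compute and a tool call to move; the robot and the scene stay as the last step left them, time stands still between calls to the robot, and variables do not carry over. Pictures are saved under pics/ and viewed, about 8 in all and at most 12, crops included, and the job is handed in when it is done.

Besides the shell and the picture viewer there is one more tool, called after "Request:" as a command line: name --pt "numbers of a row" for each row, then --argument value for the rest. carry_out: Moves the arm, as the interface text tells. Its arguments: {"type":"object","properties":{"deltas":{"type":"array","items":{"type":"array","items":{"type":"number"}}},"newtons":{"type":"number"}},"required":["deltas"]}

```bash
mkdir -p pics; ls
python3 - <<'E'
from cell import r
import cv2
for n in("scene","top"):
    cv2.imwrite(f"pics/{n}0.png",cv2.resize(r.capture(n)[:,:,::-1],(784,588),interpolation=cv2.INTER_CUBIC)); print(r.camera_info(n))
print(r.sense())
E
```

```text
pics
{'camera_matrix': array([[508.83665531,   0.        , 283.13724951],
       [  0.        , 508.83665531, 206.98868671],
       [  0.        ,   0.        ,   1.        ]]), 'k1': 0.05349939933959333, 'view': array([[ 2.65274544e-01,  9.64162417e-01, -4.50002273e-03,
        -1.43984051e+02],
       [ 6.99581768e-01, -1.95686748e-01, -6.87235073e-01,
        -2.59727563e+02],
       [-6.63486824e-01,  1.79157837e-01, -7.26421161e-01,
         1.65972038e+03],
       [ 0.00000000e+00,  0.00000000e+00,  0.00000000e+00,
         1.00000000e+00]])}
{'camera_matrix': array([[395.95000876,   0.        , 282.80284803],
       [  0.        , 395.95000876, 212.70889652],
       [  0.        ,   0.        ,   1.        ]]), 'k1': -0.1089288010347076, 'view': array([[ 1.55841471e-02, -9.99639462e-01, -2.18650615e-02,
         1.57883310e+01],
       [-9.88275241e-01, -1.20778230e-02, -1.52204384e-01,
         5.15154882e+02],
       [ 1.51885426e-01,  2.39806744e-02, -9.88107152e-01,
         8.44409474e+02],
       [ 0.00000000e+00,  0.00000000e+00,  0.00000000e+00,
         1.00000000e+00]])}
{'t': 0.1, 'joints': array([ 1.08483052e+00,  3.26860035e-01, -1.93450483e-01,  1.05200727e+00,
       -5.71024607e-05,  1.43660020e+00]), 'joint_velocities': array([-0.00044272, -0.00118656,  0.00315877, -0.00033174, -0.00075002,
        0.00139694]), 'effort': array([ 4.39467440e-04, -4.44238150e+01,  2.63038355e+01,  7.89915444e-03,
       -1.25372453e-04,  7.64799466e-06]), 'eef_pos': array([189.27254296, 515.86673109, 230.59811595]), 'eef_rot': array([ 2.57526266e+00,  1.79803481e+00, -2.08344270e-03]), 'wrist_force': array([ 1.35578109, -0.74794235, -1.02294278]), 'ft_torque': array([-0.0672003 ,  0.00086876,  0.00641652]), 'finger_gap': 0.9996802787221263}
```

View pics/scene0.png

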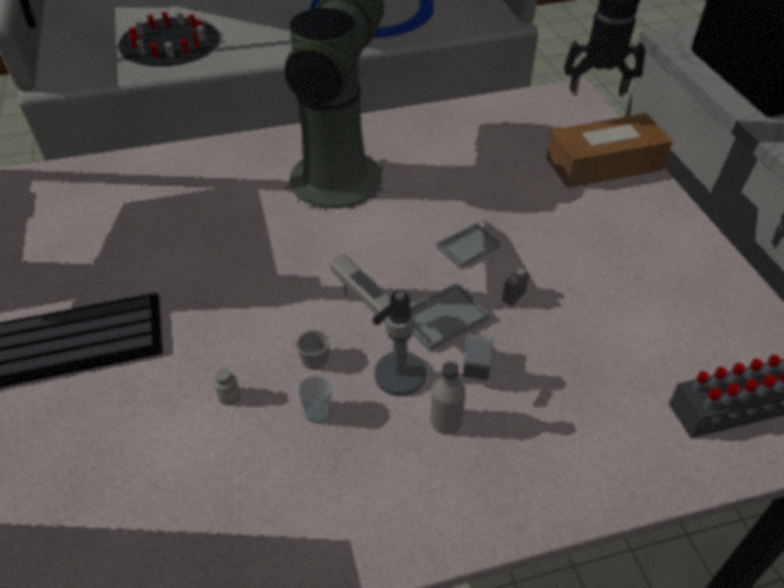

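View pics/top0.png

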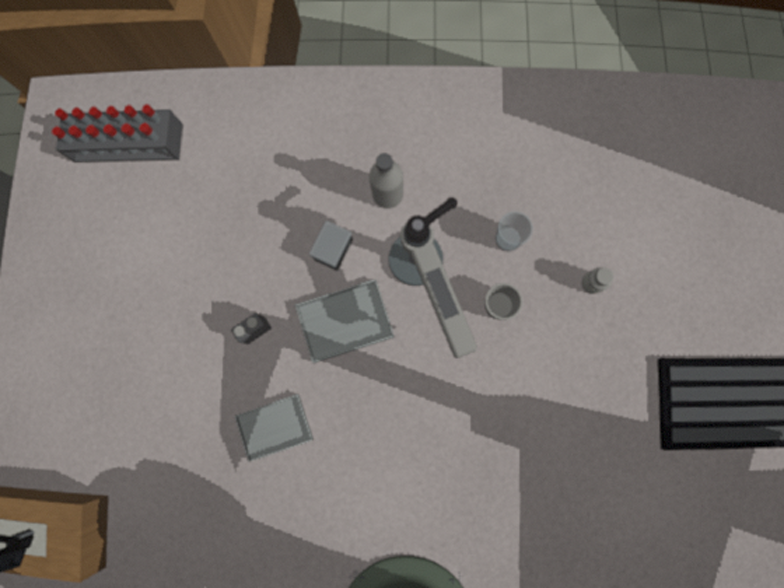

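The top view shows the stand base at (415,257), the lever end at (452,204), and the arm end at (462,350). The cup is at (503,301), the small bottle at (598,280), the beaker at (512,232), and the wash bottle at (386,183). Two trays are candidates: the larger at (344,320) and the smaller at (275,426). The cartridge is the dark block with two white caps at (250,328), and the tip box is at (331,245).

I'll confirm these in an enlarged crop.

```bash
cat > h.py <<'E'
from cell import r
import cv2, numpy as np
def ray(n,u,v):
    i=r.camera_info(n);K=i["camera_matrix"];V=i["view"]
    d=np.array([(u-K[0,2])/K[0,0],(v-K[1,2])/K[1,1]]);s=d.copy()
    for _ in range(20): s=d/(1+i["k1"]*(s@s))
    R=V[:3,:3];return -R.T@V[:3,3],R.T@np.array([*s,1])
def atz(n,u,v,z):
    o,d=ray(n,u,v);return (o+d*(z-o[2])/d[2])[:2].round(1)
def proj(n,p):
    i=r.camera_info(n);K=i["camera_matrix"];V=i["view"];c=V[:3,:3]@np.array(p,float)+V[:3,3]
    s=c[:2]/c[2];s=s*(1+i["k1"]*(s@s));return K[0,0]*s+K[:2,2]
def crop(n,name,x,y,w,h,k):
    im=r.capture(n)[y:y+h,x:x+w,::-1]
    cv2.imwrite(f"pics/{name}.png",cv2.resize(im,None,fx=k,fy=k,interpolation=cv2.INTER_CUBIC))
E
python3 -c "
from h import *
crop('top','c1',160,110,280,210,2.8)
crop('scene','c2',140,150,240,170,3.3)"
```

```text
(no output)
```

View pics/c1.png

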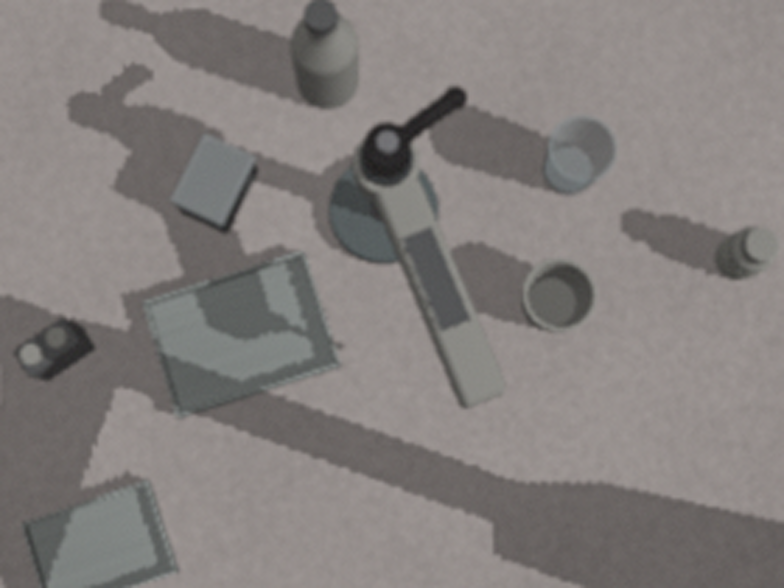

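View pics/c2.png

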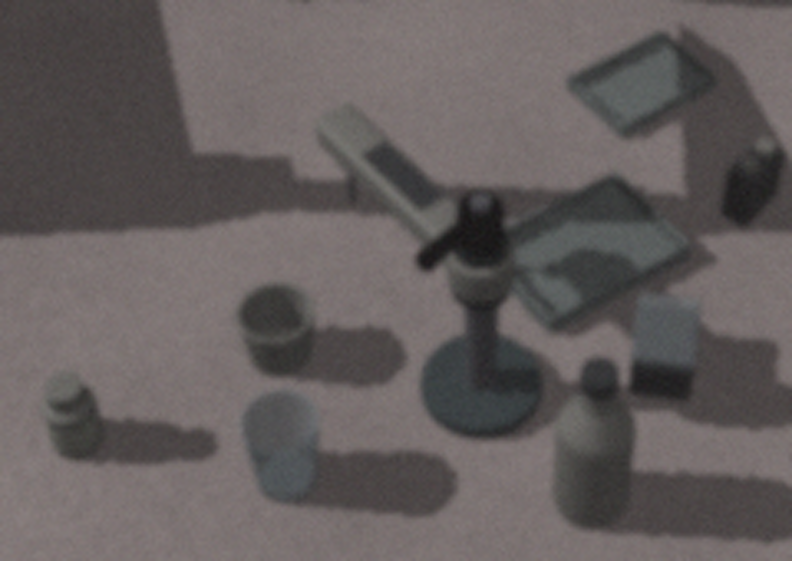

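The crops confirm the pieces. The larger tray in c1 has rim corners (145,300), (300,254), (340,365) and (180,415), about 140x100 mm; the other is about 110x80 mm. The cartridge is the block with two white caps at (32,354) and (56,337). The lever points to (457,97), the arm end is at (485,395) and the cup mouth is at (558,295).

```bash
python3 -c "
from h import *
T=lambda u,v,z: atz('top',160+u/2.8,110+v/2.8,z)
S=lambda u,v,z: atz('scene',140+u/3.3,150+v/3.3,z)
st=T(384,209,14);print('stand',st,S(482,382,14))
print('hubtop',T(388,141,215),'ball',T(457,97,201),S(428,262,201))
a=T(485,396,160);print('armend',a,S(335,118,160),np.hypot(*(a-st)), np.arctan2(*(a-st)[::-1]))
b=T(457,97,201);print('lever ang',np.arctan2(*(b-st)[::-1]),np.hypot(*(b-st)))
c=T(558,295,50);print('cup',c,S(277,313,50),np.hypot(*(c-st)),np.arctan2(*(c-st)[::-1]))
print('bottle',T(760,244,66),S(67,387,66))
print('caps',T(32,354,62),T(56,337,62),'S',S(766,146,62))
print('cart top corners',T(15,350,54),T(68,320,54),T(92,345,54),T(44,379,8))
print('tray',[T(*p,18) for p in((145,300),(300,254),(340,365),(180,415))])
print('beaker',T(581,147,70),T(572,168,0),'tip',T(222,176,48),'wash',T(321,14,150),'box corners',T(205,135,48),T(257,165,48))
from scipy.spatial.transform import Rotation as R
print(R.from_rotvec(r.sense()['eef_rot']).as_matrix().round(3))
"
```

```text
stand [585.2  -8.7] [590.7  -5.6]
hubtop [584.9  -8.6] ball [620.  -54.7] [623.1 -51.1]
armend [423.3 -76.7] [433.5 -74.6] 175.6007118436597 -2.7439541611750884
lever ang -0.9231343543577935 57.680499304357596
cup [ 509.4 -145.9] [ 513.8 -143.3] 156.74654701140952 -2.075540144747215
bottle [ 549.4 -303.5] [ 553.2 -299.6]
caps [455.9 265.4] [469.6 247. ] S [458.9 269.3]
cart top corners [459.6 281.9] [484.1 240.3] [464.6 220. ] [440.1 270.8]
tray [array([505.9, 186.8]), array([545.7,  60. ]), array([454.8,  25.6]), array([412.4, 154.4])]
beaker [ 624.4 -162.6] [ 626.  -168.2] tip [603.4 122.4] wash [699.7  40.1] box corners [637.6 137.5] [612.8  94.4]
[[ 0.345  0.939 -0.001]
 [ 0.939 -0.345 -0.001]
 [-0.001 -0.    -1.   ]]
```

Request:
carry_out --pt "21 -28 8 0 0 -2 174" --pt "43 -56 16 0 0 -3.5 174" --pt "64 -85 24 0 0 -5 174" --pt "86 -113 30 0 0 -7 174" --pt "107 -141 30 0 0 -8.5 174" --newtons 20

```text
t: 0.62
eef_pos: [297.7, 374.5, 262.4]
eef_rot: [-2.703, -1.601, -0.003]
wrist_force: [0.6, 0.5, 0.8]
finger_gap: 0.325
```

Request:
carry_out --pt "21 -28 0 0 0 -2 174" --pt "43 -56 0 0 0 -3.5 174" --pt "64 -85 0 0 0 -5 174" --pt "86 -113 0 0 0 -7 174" --pt "107 -141 0 0 0 -8.5 174"

```text
t: 1.03
eef_pos: [404.3, 232.7, 261.3]
eef_rot: [2.815, 1.396, 0.0]
wrist_force: [0.3, 0.7, -0.4]
finger_gap: 0.32
```

Request:
carry_out --pt "21 -28 0 0 0 -2 174" --pt "43 -56 0 0 0 -3.5 174" --pt "64 -85 0 0 0 -5 174" --pt "86 -113 0 0 0 -7 174" --pt "107 -141 0 0 0 -8.5 174"

```text
t: 1.45
eef_pos: [511.3, 91.7, 261.2]
eef_rot: [-2.91, -1.183, -0.0]
wrist_force: [0.1, 1.0, 0.6]
finger_gap: 0.315
```

Request:
carry_out --pt "21 -28 0 0 0 -2 174" --pt "43 -56 0 0 0 -3.5 174" --pt "64 -85 0 0 0 -5 174" --pt "86 -113 0 0 0 -7 174" --pt "107 -141 0 0 0 -8 174"

```text
t: 1.87
eef_pos: [618.3, -49.3, 261.0]
eef_rot: [-2.986, -0.977, 0.0]
wrist_force: [-0.0, 0.7, -0.1]
finger_gap: 0.316
```

```bash
cat >> h.py <<'E'
from scipy.spatial.transform import Rotation as R
def st():
    s=r.sense();m=R.from_rotvec(s["eef_rot"]).as_matrix()
    print("t",round(s["t"],2),"p",s["eef_pos"].round(1),"jawdeg",round(np.degrees(np.arctan2(m[1,0],m[0,0])),1),"z",m[:,2].round(3),"F",s["wrist_force"].round(1),"gap",round(s["finger_gap"]*85,1),"q",s["joints"].round(2))
E
python3 -c "
from h import *
st();crop('top','c3',240,100,140,105,5.6)"
```

```text
t 1.87 p [618.3 -49.3 261. ] jawdeg 36.2 z [-0.  0. -1.] F [-0.   0.7 -0.1] gap 26.8 q [-0.2   0.44  0.06  1.19  0.    0.74]
```

View pics/c3.png

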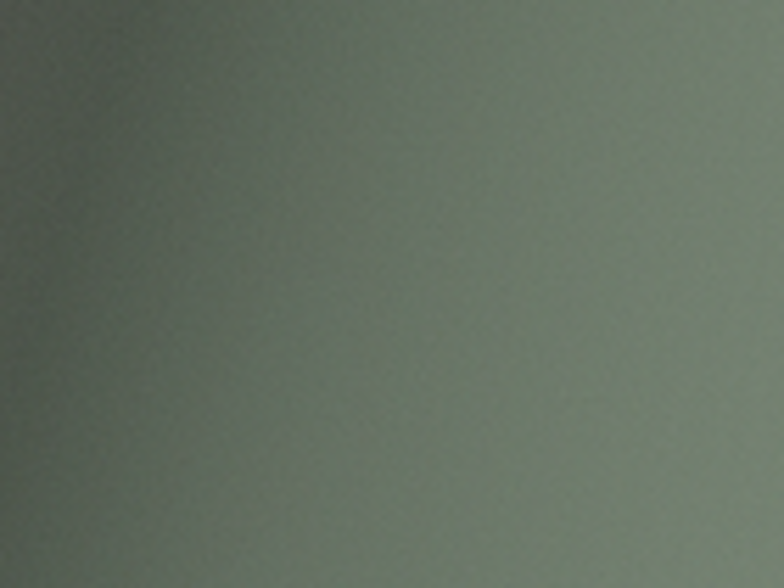

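The robot blocks the top view here (all green). I'll use the scene camera.

Request:
carry_out --pt "-0.5 1 -11 0 0 0 174" --pt "-1 1.5 -22 0 0 0 174" --pt "-1 1.5 -34 0 0 0 174" --pt "-1 1.5 -43 0 0 0.5 174" --pt "-1 1.5 -45 0 0 0.5 174"

```text
t: 2.33
eef_pos: [615.3, -45.8, 214.2]
eef_rot: [-2.979, -0.993, 0.005]
wrist_force: [-0.5, 0.1, 0.7]
finger_gap: 0.32
```

```bash
python3 -c "
from h import *
st();crop('scene','c4',200,120,140,105,5.6)
print((proj('scene',[617.4,-47.6,201])-[200,120])*5.6)"
```

```text
t 2.33 p [615.3 -45.8 214.2] jawdeg 36.9 z [-0.003  0.001 -1.   ] F [-0.5  0.1  0.7] gap 27.2 q [-0.19  0.46 -0.03  1.08 -0.    0.73]
[395.32842217 599.96618051]
```

View pics/c4.png

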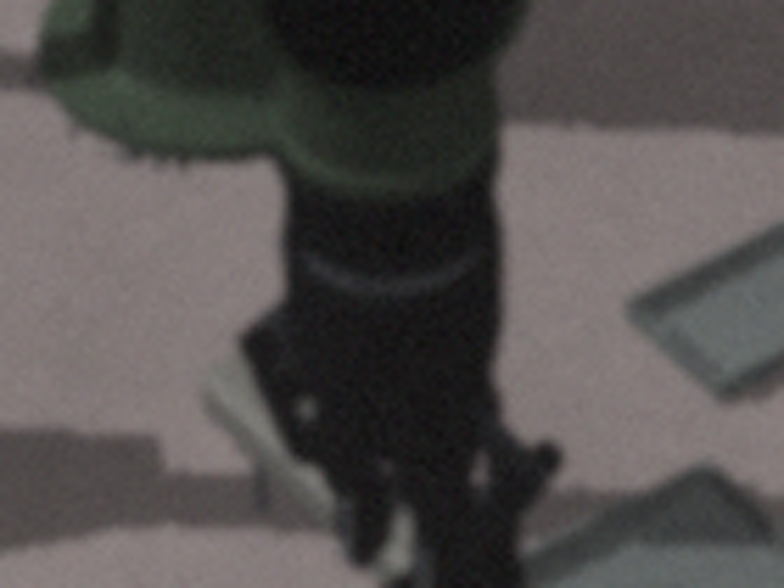

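The crop's lower edge cuts the lever off, but the fingers stand about where expected. I'll lower slowly and watch the force.

Request:
carry_out --pt "0 0 -4 0 0 0 174" --pt "0 0 -8 0 0 0 174" --pt "0 0 -12 0 0 0 174" --pt "0 0 -12 0 0 0 174"

```text
t: 2.72
eef_pos: [616.2, -46.0, 203.7]
eef_rot: [-2.98, -0.993, 0.001]
wrist_force: [-0.8, -0.0, 0.5]
finger_gap: 0.321
```

Request:
carry_out --pt "0 0 -4 0 0 0 174" --pt "0 0 -8 0 0 0 174" --pt "0 0 -12 0 0 0 174" --pt "0 0 -17 0 0 0 174" --pt "0 0 -19 0 0 0 174"

```text
t: 3.13
eef_pos: [616.1, -46.1, 184.3]
eef_rot: [-2.98, -0.993, 0.002]
wrist_force: [0.4, -0.3, -1.3]
finger_gap: 0.317
```

```bash
python3 -c "
from h import *
st();crop('scene','c5',230,170,112,84,7)"
```

```text
t 3.13 p [616.1 -46.1 184.3] jawdeg 36.8 z [-0.001  0.    -1.   ] F [ 0.4 -0.3 -1.3] gap 26.9 q [-0.19  0.48 -0.07  1.01 -0.    0.73]
```

View pics/c5.png

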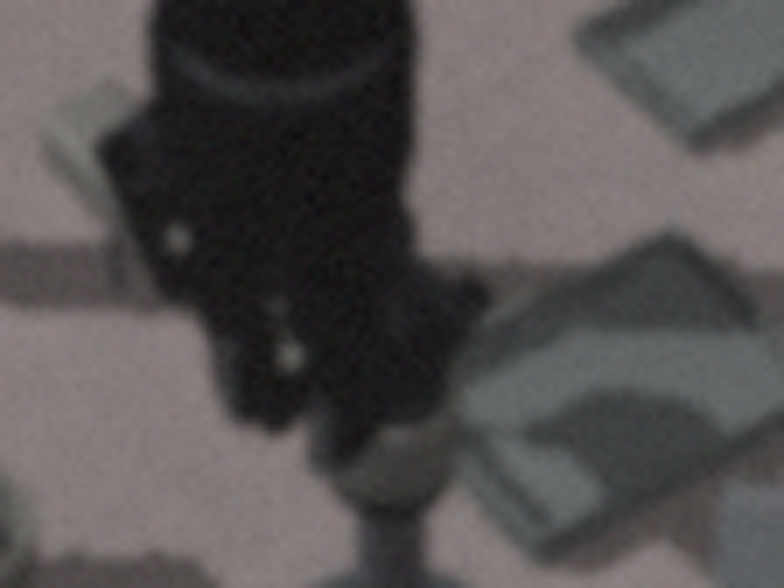

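The lever sits between the fingers with no contact force. I'll swing it counter-clockwise along the arc.

Request:
carry_out --pt "3.8 3.1 0 0 0 5.9 174" --pt "7.2 6.6 0 0 0 11.7 174" --pt "10.3 10.4 0 0 0 17.6 174" --pt "13.0 14.6 0 0 0 23.5 174" --pt "15.2 18.9 0 0 0 29.3 174"

```text
t: 3.6
eef_pos: [630.2, -28.1, 184.6]
eef_rot: [-2.629, -1.72, 0.007]
wrist_force: [-3.5, -3.2, 0.1]
finger_gap: 0.321
```

```bash
python3 -c "
from h import *
st()"
```

```text
t 3.6 p [630.2 -28.1 184.6] jawdeg 66.4 z [-0.004 -0.002 -1.   ] F [-3.5 -3.2  0.1] gap 27.3 q [-0.16  0.51 -0.03  1.03 -0.    0.25]
```

Request:
carry_out --pt "1.8 4.6 0 0 0 5.9 174" --pt "3.1 9.4 0 0 0 11.8 174" --pt "3.9 14.2 0 0 0 17.6 174" --pt "4.2 19.1 0 0 0 23.5 174" --pt "4.0 24.0 0 0 0 29.4 174"

```text
t: 4.02
eef_pos: [634.6, -4.7, 184.7]
eef_rot: [2.107, 2.33, -0.007]
wrist_force: [-3.0, -4.4, -0.5]
finger_gap: 0.316
```

Request:
carry_out --pt "-0.7 4.8 0 0 0 5.9 174" --pt "-1.9 9.6 0 0 0 11.7 174" --pt "-3.6 14.3 0 0 0 17.6 174" --pt "-5.7 18.7 0 0 0 23.4 174" --pt "-8.3 22.9 0 0 0 29.3 174"

```text
t: 4.43
eef_pos: [627.4, 18.0, 184.9]
eef_rot: [1.449, 2.786, -0.005]
wrist_force: [-1.0, -4.9, -2.7]
finger_gap: 0.323
```

```bash
python3 -c "
from h import *
st()"
```

```text
t 4.43 p [627.4  18.  184.9] jawdeg 125.1 z [-0.    -0.004 -1.   ] F [-1.  -4.9 -2.7] gap 27.5 q [-0.09  0.5  -0.04  1.02 -0.   -0.7 ]
```

The lever is backed off by about 80° (1.4 rad). I'll lift and go to straddle the arm at 135 mm.

Request:
carry_out --pt "1.5 -3 0 0 0 0 174" --pt "1.5 -3 20 0 0 0 174" --pt "1.5 -3 45 0 0 0 174" --pt "1.5 -3 70 0 0 0 174" --pt "1.5 -3 77 0 0 0 174"

```text
t: 4.85
eef_pos: [630.9, 16.4, 266.6]
eef_rot: [1.455, 2.778, 0.004]
wrist_force: [0.7, 0.7, 0.5]
finger_gap: 0.317
```

Request:
carry_out --pt "-33 -15 0 0 0 -2 105" --pt "-66 -31 0 0 0 -5 105" --pt "-99 -46 0 0 0 -7 105" --pt "-132 -61 0 0 0 -10 105" --pt "-165 -76 0 0 0 -12 105"

```text
t: 5.27
eef_pos: [462.3, -59.8, 261.8]
eef_rot: [-1.743, -2.614, -0.0]
wrist_force: [0.3, -1.0, 0.5]
finger_gap: 0.589
```

Request:
carry_out --pt "0 0 -20 0 0 0 105" --pt "0 0 -40 0 0 0 105" --pt "0 0 -60 0 0 0 105" --pt "0 0 -75 0 0 0 105" --pt "0 0 -75 0 0 0 105"

```text
t: 5.68
eef_pos: [461.8, -58.9, 184.4]
eef_rot: [-1.738, -2.611, 0.002]
wrist_force: [-1.1, -0.1, 0.0]
finger_gap: 0.589
```

```bash
python3 -c "
from h import *
st();crop('scene','c6',200,130,160,120,5)"
```

```text
t 5.68 p [461.8 -58.9 184.4] jawdeg 112.7 z [-0.005  0.002 -1.   ] F [-1.1 -0.1  0. ] gap 50.1 q [-0.29  0.22 -0.47  0.89  0.   -0.68]
```

View pics/c6.png

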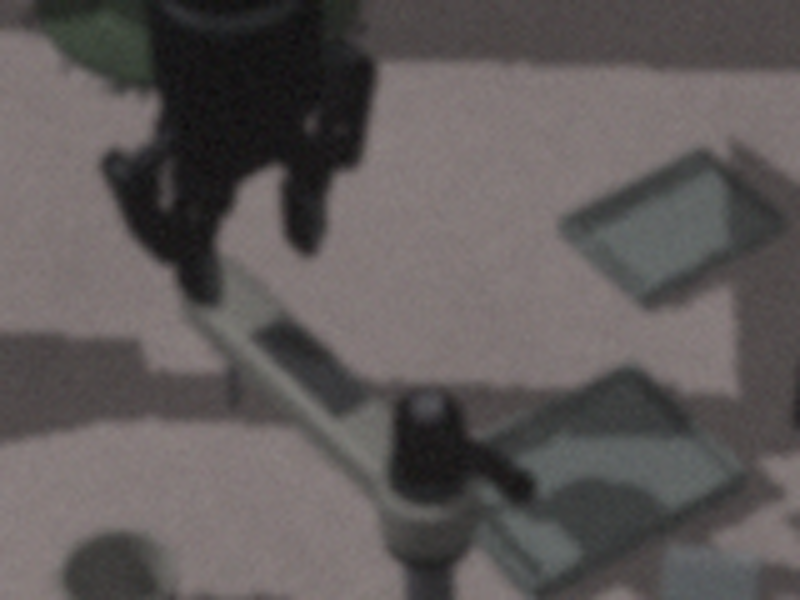

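The lever now points right, with its ball at (522,485) in c6. The arm is unchanged, and the fingers hang on either side of it. I'll check the lever angle and lower.

```bash
python3 -c "
from h import *
b=atz('scene',200+522/5,130+485/5,201);o=np.array([590.7,-5.6]);print(b,np.degrees(np.arctan2(*(b-o)[::-1])))
for s in(-1,1): print((proj('scene',[461.8-.386*s*25,-58.9+.92*s*25,160])-[200,130])*5)"
```

```text
[636.6  22.6] 31.565695774636435
[209.30520078 335.04499607]
[293.55265006 289.61193062]
```

Request:
carry_out --pt "0 0 -5 0 0 0 105" --pt "0 0 -10 0 0 0 105" --pt "0 0 -15 0 0 0 105" --pt "0 0 -20 0 0 0 105" --pt "0 0 -23 0 0 0 105"

```text
t: 6.15
eef_pos: [463.9, -59.3, 163.8]
eef_rot: [-1.738, -2.617, -0.0]
wrist_force: [-0.5, 0.2, -0.6]
finger_gap: 0.59
```

Request:
carry_out --pt "0 0 -6 0 0 0 105" --pt "0 0 -12 0 0 0 105" --pt "0 0 -18 0 0 0 105" --pt "0 0 -24 0 0 0 105" --pt "0 0 -30 0 0 0 105"

```text
t: 6.57
eef_pos: [463.8, -59.4, 133.6]
eef_rot: [-1.737, -2.617, 0.0]
wrist_force: [0.4, 0.5, -1.4]
finger_gap: 0.591
```

```bash
python3 -c "
from h import *
st()"
```

```text
t 6.57 p [463.8 -59.4 133.6] jawdeg 112.8 z [-0.  0. -1.] F [ 0.4  0.5 -1.4] gap 50.3 q [-0.29  0.27 -0.54  0.75 -0.   -0.68]
```

Request:
carry_out --pt "3.6 -7.8 0 0 0 3.7 105" --pt "7.7 -15.5 0 0 0 7.4 105" --pt "12.4 -23 0 0 0 11.2 105" --pt "17.5 -30 0 0 0 14.9 105" --pt "23 -36.7 0 0 0 18.6 105"

```text
t: 6.98
eef_pos: [486.3, -96.0, 133.5]
eef_rot: [-1.286, -2.864, -0.0]
wrist_force: [-0.5, 1.0, -0.7]
finger_gap: 0.589
```

Request:
carry_out --pt "5.9 -6.3 0 0 0 3.7 105" --pt "12.3 -12.2 0 0 0 7.4 105" --pt "19.2 -17.8 0 0 0 11.2 105" --pt "26.2 -22.9 0 0 0 14.9 105" --pt "33.5 -27.4 0 0 0 18.6 105"

```text
t: 7.4
eef_pos: [520.0, -123.5, 133.5]
eef_rot: [-0.807, -3.034, -0.001]
wrist_force: [-0.7, 1.2, -0.0]
finger_gap: 0.587
```

```bash
python3 -c "
from h import *
st();crop('scene','c7',190,160,120,100,6)
for n in('scene',): print((proj(n,[511.5,-144.6,50])-[190,160])*6)"
```

```text
t 7.4 p [ 520.  -123.5  133.5] jawdeg 150.2 z [-0.002  0.001 -1.   ] F [-0.7  1.2 -0. ] gap 49.9 q [-0.37  0.39 -0.37  0.81  0.   -1.42]
[199.45847244 505.51789125]
```

View pics/c7.png

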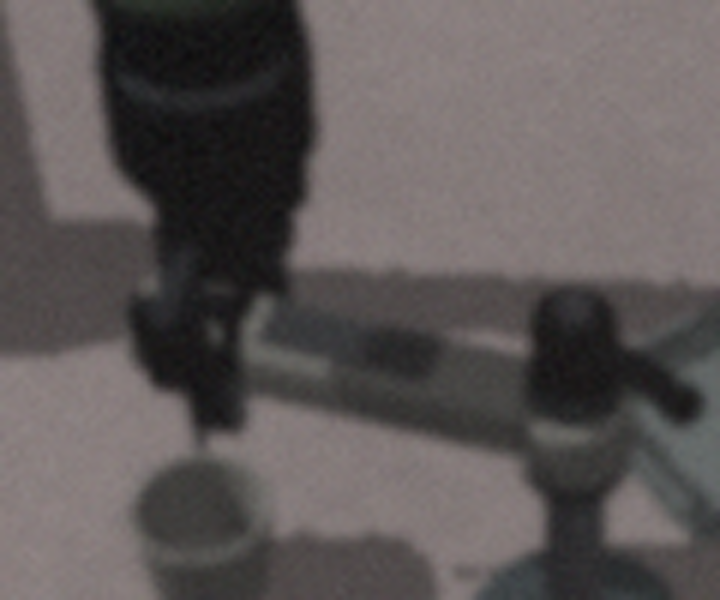

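The probe's lower end shows at about (203,445), above the cup mouth at (201,508). I'll compare it with the expected tip pixel for several arm angles.

```bash
python3 -c "
from h import *
print('overcup',(proj('scene',[511.5,-144.6,75])-[190,160])*6,'rim of cup',(proj('scene',[511.5,-144.6,50])-[190,160])*6)
for a in(-132,-126,-123,-121,-119,-117,-115):
    c,s=np.cos(np.radians(a)),np.sin(np.radians(a))
    e=[(proj('scene',[587.5+q*c,-7.5+q*s,z])-[190,160])*6 for q,z in((160,75),(160,132))]
    # front(CCW) bottom edge of bar at r=60
    print(a,e[0].round(),e[1].round(),[((proj('scene',[587.5+q*c-17*s,-7.5+q*s+17*c,132])-[190,160])*6).round() for q in(50,110)])
"
```

```text
overcup [193.9428187  466.43388657] rim of cup [199.45847244 505.51789125]
-132 [223. 402.] [211. 308.] [array([434., 430.]), array([299., 378.])]
-126 [204. 430.] [191. 336.] [array([432., 440.]), array([289., 400.])]
-123 [196. 445.] [183. 351.] [array([432., 446.]), array([286., 411.])]
-121 [191. 455.] [178. 361.] [array([432., 450.]), array([284., 418.])]
-119 [186. 465.] [173. 372.] [array([432., 453.]), array([282., 426.])]
-117 [182. 475.] [168. 382.] [array([432., 457.]), array([281., 433.])]
-115 [178. 486.] [165. 392.] [array([433., 461.]), array([280., 441.])]
```

The arm stands at about -123° and needs about 4.4° more. I'll push on slowly, ease back off, lift, and move aside for a clear look from both cameras.

Request:
carry_out --pt "2 -0.9 0 0 0 0.9 105" --pt "4 -1.9 0 0 0 1.8 105" --pt "6 -3 0 0 0 2.7 105" --pt "8 -4.1 0 0 0 3.6 105" --pt "9.2 -4.9 0 0 0 4.4 105"

```text
t: 7.87
eef_pos: [529.6, -128.1, 134.2]
eef_rot: [-0.693, -3.064, -0.001]
wrist_force: [-0.1, 0.7, -1.1]
finger_gap: 0.59
```

Request:
carry_out --pt "0 0 0 0 0 0 105" --pt "-3.5 1.8 0 0 0 -1.7 105" --pt "-7 3.5 0 0 0 -3.4 105" --pt "-7 3.5 5 0 0 -3.4 105" --pt "-7 3.5 15 0 0 -3.4 105"

```text
t: 8.28
eef_pos: [522.0, -124.6, 149.1]
eef_rot: [-0.784, -3.041, -0.0]
wrist_force: [-0.6, 0.6, 0.7]
finger_gap: 0.588
```

Request:
carry_out --pt "0 0 25 0 0 0 105" --pt "0 0 50 0 0 0 105" --pt "0 0 75 0 0 0 105" --pt "0 0 100 0 0 0 105" --pt "0 0 115 0 0 0 105"

```text
t: 8.7
eef_pos: [524.1, -125.4, 268.5]
eef_rot: [0.783, 3.037, -0.001]
wrist_force: [0.2, -0.3, -0.7]
finger_gap: 0.589
```

Request:
carry_out --pt "-10 38 0 0 0 0 105" --pt "-20 76 0 0 0 0 105" --pt "-30 114 0 0 0 0 105" --pt "-40 152 0 0 0 0 105" --pt "-50 190 0 0 0 0 105"

```text
t: 9.12
eef_pos: [472.6, 66.5, 265.8]
eef_rot: [0.785, 3.039, 0.001]
wrist_force: [0.7, 0.3, -0.4]
finger_gap: 0.59
```

Request:
carry_out --pt "-15 38 0 0 0 0 105" --pt "-30 76 0 0 0 0 105" --pt "-45 114 0 0 0 0 105" --pt "-60 152 0 0 0 0 105" --pt "-75 190 0 0 0 0 105"

```text
t: 9.53
eef_pos: [397.2, 257.1, 265.8]
eef_rot: [0.784, 3.04, 0.003]
wrist_force: [1.3, -0.6, 0.8]
finger_gap: 0.59
```

Request:
carry_out --pt "-20 35 0 0 0 0 105" --pt "-40 70 0 0 0 0 105" --pt "-60 105 0 0 0 0 105" --pt "-80 140 0 0 0 0 105"

```text
t: 9.87
eef_pos: [316.8, 397.2, 265.8]
eef_rot: [0.784, 3.041, 0.003]
wrist_force: [0.3, 0.1, -0.1]
finger_gap: 0.586
```

```bash
cat > two.py <<'E'
from h import *
import sys
def two(name,t,s,w,h,k):
    o=[]
    for n,(x,y) in(("top",t),("scene",s)):
        o.append(cv2.resize(r.capture(n)[y:y+h,x:x+w,::-1],None,fx=k,fy=k,interpolation=cv2.INTER_CUBIC))
    cv2.imwrite(f"pics/{name}.png",np.hstack(o))
E
python3 -c "
from two import *
st();two('d1',(275,130),(195,170),110,110,3.6)"
```

```text
t 9.87 p [316.8 397.2 265.8] jawdeg 151.1 z [ 0.002  0.002 -1.   ] F [ 0.3  0.1 -0.1] gap 49.8 q [ 0.75  0.22 -0.24  1.1  -0.   -0.31]
```

View pics/d1.png

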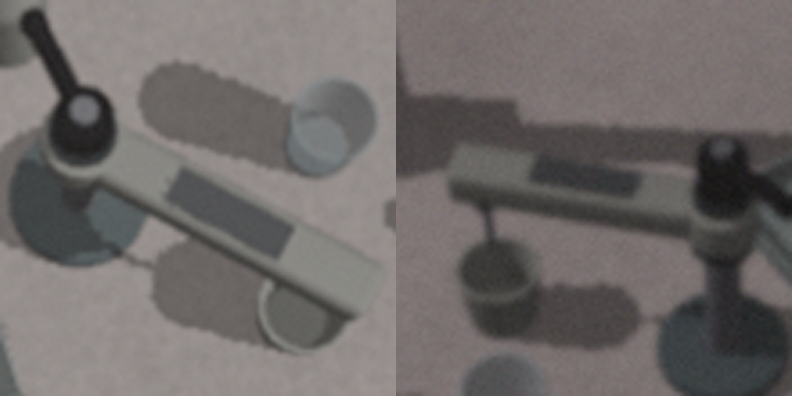

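The top panel shows the arm over the cup with its end middle at about (371,290). In the scene panel the probe goes down into view at (491,241), over the rim centred near (499,269). I'll measure this more precisely.

```bash
python3 -c "
from two import *
a=atz('top',275+371.5/3.6,130+290/3.6,160)
for s in([585.2,-8.7],[587.5,-7.5]): print('arm',np.degrees(np.arctan2(*(a-s)[::-1])),np.hypot(*(a-s)))
for l in((175,197),(293,240)): pass
m=atz('top',275+.5*(181+280)/3.6*1,130+.5*(187+235)/3.6,160);print('label mid',m)
c=atz('top',359.3,215.4,50);print('cup',np.degrees(np.arctan2(*(c-[585.2,-8.7])[::-1])))
S=lambda u,v,z: atz('scene',195+u/3.6,170+v/3.6,z)
e=(S(56,196,132)+S(77,143,160))/2;print('scene armend',S(56,196,132),S(77,143,160))
for a in(-121,-119,-117): 
    q=[585.2+5.5+180*np.cos(np.radians(a)),-5.6+180*np.sin(np.radians(a))];q=[590.7+160*np.cos(np.radians(a)),-5.6+160*np.sin(np.radians(a))]
    print(a,[(proj('scene',[*q,z])-[195,170])*3.6 for z in(75,132)])
im=cv2.cvtColor(sum(r.capture('scene').astype(np.float32)/8 for _ in range(8)).astype(np.uint8),cv2.COLOR_RGB2GRAY)
print(im[222:256,212:238])
"
```

```text
arm -117.96507665552197 175.7179558269445
arm -118.43820777410413 177.8624468514925
label mid [545.1 -88.4]
cup -118.90202388634015
scene armend [ 512.6 -167.5] [ 496.2 -147.9]
-121 [array([100.18664324, 239.79305178]), array([ 92.32917018, 183.66277727])]
-119 [array([ 97.44161726, 245.93403935]), array([ 89.46716532, 189.8387801 ])]
-117 [array([ 94.95544961, 252.16410622]), array([ 86.8721203 , 196.10553012])]
[[ 62  64  64  64  65  67  68  69  72  73  75  77  79  81  84  86  86  90
   90  93  93  93  93  93  93  92]
 [ 60  60  59  60  61  60  61  63  65  65  64  66  70  70  73  73  76  78
   80  80  83  85  87  90  90  92]
 [ 62  59  59  58  57  58  59  59  60  61  60  61  62  62  65  65  65  66
   67  69  72  73  75  77  79  81]
 [ 74  70  68  65  61  56  55  54  57  58  57  59  59  60  60  60  61  61
   60  61  64  64  64  66  67  67]
 [ 94  94  90  85  71  58  51  50  51  55  58  62  60  59  60  59  58  59
   58  60  59  59  61  61  62  61]
 [112 112 109 104  89  70  55  48  49  59  69  75  76  71  70  67  65  64
   60  59  59  58  58  56  58  58]
 [118 118 116 114 105  89  70
[... 2323 characters left out ...]
61  60  62
   69  73  73  68  70  81  93  96]
 [108  97  87  77  69  63  62  62  62  63  63  65  65  64  66  68  71  75
   76  73  65  59  60  68  78  80]
 [107  98  90  83  79  76  71  69  69  68  69  70  70  71  73  76  77  76
   73  66  57  54  58  64  70  72]
 [109  98  87  83  82  81  80  79  78  75  76  76  78  78  78  76  73  69
   63  57  54  53  57  63  69  70]
 [109 100  86  77  75  76  79  77  75  75  74  76  76  74  71  66  62  59
   55  54  51  53  58  64  69  69]
 [111 104  90  78  70  67  66  64  63  64  65  62  64  61  60  56  54  53
   54  52  52  55  60  66  69  70]
 [112 106  96  79  69  62  60  57  55  55  54  54  54  54  54  53  52  52
   52  53  52  53  59  67  70  70]]
```

Both cameras put the arm within about 0.5° (1–2 mm) of the cup's bearing. The remaining radial offset can't be adjusted. Next I'll tighten the lever.

```bash
python3 -c "
from h import *
b=atz('top',275+33/3.6,130+18/3.6,201);print(b,np.degrees(np.arctan2(*(b-[585.2,-8.7])[::-1])))"
```

```text
[638.3  18.8] 27.379222109973004
```

Request:
carry_out --pt "20 -26 0 0 0 -3 153" --pt "42 -52 0 0 0 -5 153" --pt "63 -78 0 0 0 -7 153" --pt "84 -104 0 0 0 -10 153" --pt "105 -128 0 0 0 -12 153"

```text
t: 10.78
eef_pos: [423.7, 264.8, 264.5]
eef_rot: [1.105, 2.941, 0.0]
wrist_force: [1.1, 1.1, 0.2]
finger_gap: 0.4
```

Request:
carry_out --pt "20 -26 0 0 0 -3 153" --pt "42 -52 0 0 0 -5 153" --pt "63 -78 0 0 0 -7 153" --pt "84 -104 0 0 0 -10 153" --pt "105 -128 0 0 0 -12 153"

```text
t: 11.2
eef_pos: [528.6, 136.4, 264.5]
eef_rot: [1.407, 2.809, 0.0]
wrist_force: [0.7, 0.6, 0.4]
finger_gap: 0.398
```

Request:
carry_out --pt "20 -26 0 0 0 -2 153" --pt "42 -52 0 0 0 -4 153" --pt "63 -78 0 0 0 -6 153" --pt "84 -104 0 0 0 -8 153" --pt "104 -127 0 0 0 -10 153"

```text
t: 11.62
eef_pos: [632.4, 9.0, 264.3]
eef_rot: [1.646, 2.676, -0.0]
wrist_force: [0.3, 1.3, 0.3]
finger_gap: 0.399
```

```bash
python3 -c "
from h import *
st()"
```

```text
t 11.62 p [632.4   9.  264.3] jawdeg 116.8 z [ 0. -0. -1.] F [0.3 1.3 0.3] gap 33.9 q [-0.1   0.47  0.1   1.21 -0.   -0.57]
```

Request:
carry_out --pt "-2 5.3 -12 0 0 0 153" --pt "-2 5.3 -25 0 0 0 153" --pt "-2 5.3 -38 0 0 0 153" --pt "-2 5.3 -47 0 0 0 153" --pt "-2 5.3 -50 0 0 0 153"

```text
t: 12.03
eef_pos: [628.6, 16.5, 212.5]
eef_rot: [-1.641, -2.676, 0.002]
wrist_force: [-0.9, 0.3, -0.4]
finger_gap: 0.399
```

Request:
carry_out --pt "0 0 -4 0 0 0 153" --pt "0 0 -8 0 0 0 153" --pt "0 0 -12 0 0 0 153" --pt "0 0 -12 0 0 0 153"

```text
t: 12.37
eef_pos: [629.4, 17.5, 201.9]
eef_rot: [-1.64, -2.679, 0.0]
wrist_force: [-0.2, -0.2, 0.1]
finger_gap: 0.398
```

```bash
python3 -c "
from h import *
st()"
```

```text
t 12.37 p [629.4  17.5 201.9] jawdeg 117.0 z [-0.  0. -1.] F [-0.2 -0.2  0.1] gap 33.8 q [-0.09  0.49 -0.01  1.07 -0.   -0.56]
```

Request:
carry_out --pt "0 0 -5 0 0 0 153" --pt "0 0 -10 0 0 0 153" --pt "0 0 -15 0 0 0 153" --pt "0 0 -18 0 0 0 153"

```text
t: 12.7
eef_pos: [629.3, 17.5, 183.4]
eef_rot: [-1.64, -2.679, 0.001]
wrist_force: [0.7, -0.5, -0.8]
finger_gap: 0.405
```

Request:
carry_out --pt "2.3 -4.4 0 0 0 -5.9 153" --pt "4.2 -9 0 0 0 -11.8 153" --pt "5.5 -13.8 0 0 0 -17.7 153" --pt "6.4 -18.7 0 0 0 -23.6 153" --pt "6.8 -23.7 0 0 0 -29.5 153"

```text
t: 13.12
eef_pos: [635.5, -4.6, 183.6]
eef_rot: [-2.27, -2.166, -0.001]
wrist_force: [-2.2, 4.0, 0.8]
finger_gap: 0.401
```

Request:
carry_out --pt "-0.2 -5 0 0 0 -5.9 153" --pt "-0.8 -9.9 0 0 0 -11.8 153" --pt "-2 -14.8 0 0 0 -17.7 153" --pt "-3.6 -19.5 0 0 0 -23.6 153" --pt "-5.8 -24 0 0 0 -29.5 153"

```text
t: 13.53
eef_pos: [630.5, -28.6, 183.7]
eef_rot: [-2.747, -1.517, -0.002]
wrist_force: [1.6, 4.9, -1.0]
finger_gap: 0.399
```

Request:
carry_out --pt "-2.5 -4.3 0 0 0 -5.9 153" --pt "-5.5 -8.3 0 0 0 -11.8 153" --pt "-8.9 -11.9 0 0 0 -17.7 153"

```text
t: 13.78
eef_pos: [622.2, -40.8, 183.8]
eef_rot: [-2.949, -1.077, -0.003]
wrist_force: [1.6, 4.1, -1.7]
finger_gap: 0.398
```

```bash
python3 -c "
from h import *
st()"
```

```text
t 13.78 p [622.2 -40.8 183.8] jawdeg 40.1 z [ 0.001  0.003 -1.   ] F [ 1.6  4.1 -1.7] gap 33.8 q [-0.19  0.49 -0.06  1.02  0.    0.69]
```

Turning force is a steady 5 N or so, with no stop yet. I'll continue in smaller steps towards the stop.

Request:
carry_out --pt "-2 -1.7 0 0 0 -3 153" --pt "-3.8 -3.3 0 0 0 -6 153" --pt "-5.8 -4.8 0 0 0 -9 153" --pt "-7.9 -6.2 0 0 0 -12 153"

```text
t: 14.12
eef_pos: [614.7, -47.4, 183.9]
eef_rot: [-3.045, -0.766, -0.003]
wrist_force: [3.1, 3.1, -2.9]
finger_gap: 0.401
```

Request:
carry_out --pt "-1.4 -0.9 0 0 0 -2 153" --pt "-2.9 -1.7 0 0 0 -4 153"

```text
t: 14.28
eef_pos: [611.8, -49.3, 183.9]
eef_rot: [-3.07, -0.66, -0.003]
wrist_force: [3.2, 2.8, -3.3]
finger_gap: 0.401
```

Request:
carry_out --pt "-0.7 -0.4 0 0 0 -1 153" --pt "-1.5 -0.8 0 0 0 -2 153"

```text
t: 14.45
eef_pos: [610.1, -50.4, 184.0]
eef_rot: [-3.081, -0.608, -0.002]
wrist_force: [3.8, 1.7, -3.2]
finger_gap: 0.399
```

```bash
python3 -c "
from h import *
st()"
```

```text
t 14.45 p [610.1 -50.4 184. ] jawdeg 22.3 z [ 0.001  0.001 -1.   ] F [ 3.8  1.7 -3.2] gap 33.9 q [-0.2   0.47 -0.09  1.    0.    0.98]
```

Request:
carry_out --pt "-0.8 -0.4 0 0 0 -1 153" --pt "-1.5 -0.8 0 0 0 -2 153"

```text
t: 14.62
eef_pos: [608.2, -51.5, 184.1]
eef_rot: [-3.092, -0.553, -0.001]
wrist_force: [3.5, 1.9, -2.6]
finger_gap: 0.4
```

Request:
carry_out --pt "-0.8 -0.4 0 0 0 -1 153" --pt "-1.5 -0.7 0 0 0 -2 153"

```text
t: 14.78
eef_pos: [606.6, -52.3, 184.3]
eef_rot: [-3.102, -0.498, -0.001]
wrist_force: [5.6, 2.4, -4.0]
finger_gap: 0.403
```

Request:
carry_out --pt "-0.8 -0.4 0 0 0 -1 153" --pt "-0.8 -0.4 0 0 0 -1 153"

```text
t: 14.95
eef_pos: [606.6, -52.0, 184.3]
eef_rot: [-3.104, -0.472, -0.004]
wrist_force: [7.8, 3.5, -4.0]
finger_gap: 0.402
```

The tool has stopped at the expected angle (-67°) and the force is rising, so the lever is on the stop. I'll press a little more to confirm.

Request:
carry_out --pt "-0.8 -0.4 0 0 0 0 153" --pt "-0.8 -0.4 0 0 0 0 153"

```text
t: 15.12
eef_pos: [606.5, -52.1, 184.3]
eef_rot: [-3.104, -0.474, -0.006]
wrist_force: [9.0, 4.7, -6.7]
finger_gap: 0.401
```

Request:
carry_out --pt "-0.9 -0.4 0 0 0 0 153" --pt "-0.9 -0.4 0 0 0 0 153"

```text
t: 15.28
eef_pos: [606.4, -52.1, 184.3]
eef_rot: [-3.103, -0.474, -0.009]
wrist_force: [11.8, 5.8, -7.5]
finger_gap: 0.402
```

Request:
carry_out --pt "-0.9 -0.4 0 0 0 0 153" --pt "-0.9 -0.4 0 0 0 0 153"

```text
t: 15.45
eef_pos: [606.2, -52.1, 184.3]
eef_rot: [-3.102, -0.475, -0.011]
wrist_force: [13.6, 7.3, -10.1]
finger_gap: 0.402
```

The lever is hard against its stop: 15 N without motion, against about 5 N while turning. I'll release it, lift, and go above the cartridge.

Request:
carry_out --pt "4 2 0 0 0 0 153" --pt "8 4 0 0 0 0 153" --pt "9 4.5 0 0 0 0 153" --pt "9 4.5 15 0 0 0 153" --pt "9 4.5 40 0 0 0 153"

```text
t: 15.87
eef_pos: [609.3, -49.5, 221.8]
eef_rot: [-3.104, -0.472, 0.012]
wrist_force: [-0.3, -0.2, -0.3]
finger_gap: 0.4
```

Request:
carry_out --pt "0 0 25 0 0 0 153" --pt "0 0 45 0 0 0 153" --pt "-15 30 50 0 0 3 30" --pt "-30 60 50 0 0 5 30" --pt "-45 90 50 0 0 8 30"

```text
t: 16.28
eef_pos: [566.2, 40.4, 274.9]
eef_rot: [3.064, 0.688, -0.0]
wrist_force: [1.4, 0.5, -0.3]
finger_gap: 0.809
```

Request:
carry_out --pt "-15 30 0 0 0 2 30" --pt "-30 60 0 0 0 4 30" --pt "-45 90 0 0 0 6 30" --pt "-60 120 0 0 0 8 30" --pt "-75 150 0 0 0 8 30"

```text
t: 16.7
eef_pos: [490.5, 191.1, 274.5]
eef_rot: [3.009, 0.901, -0.002]
wrist_force: [-0.2, 0.1, -0.3]
finger_gap: 0.885
```

```bash
python3 -c "
from h import *
st()"
```

```text
t 16.7 p [490.5 191.1 274.5] jawdeg 33.3 z [-0.001 -0.001 -1.   ] F [-0.2  0.1 -0.3] gap 75.3 q [ 0.23  0.26 -0.18  1.14 -0.    1.22]
```

Request:
carry_out --pt "-9 22 0 0 0 0 30" --pt "-18 44 -20 0 0 0 30" --pt "-26.5 65 -55 0 0 0 30" --pt "-26.5 65 -95 0 0 0 30" --pt "-26.5 65 -130 0 0 0 30"

```text
t: 17.12
eef_pos: [464.3, 256.0, 143.1]
eef_rot: [3.008, 0.904, 0.0]
wrist_force: [1.1, 0.1, -0.3]
finger_gap: 0.882
```

Request:
carry_out --pt "0 0 -25 0 0 0 30" --pt "0 0 -50 0 0 0 30" --pt "0 0 -60 0 0 0 30"

```text
t: 17.37
eef_pos: [462.9, 254.1, 81.2]
eef_rot: [3.008, 0.9, -0.009]
wrist_force: [-0.5, -0.8, -0.5]
finger_gap: 0.884
```

```bash
python3 -c "
from two import *
st();two('d2',(145,215),(320,160),75,75,5.2)"
```

```text
t 17.37 p [462.9 254.1  81.2] jawdeg 33.3 z [-0.005 -0.003 -1.   ] F [-0.5 -0.8 -0.5] gap 75.2 q [ 0.36  0.44 -0.45  0.69 -0.    1.35]
```

View pics/d2.png

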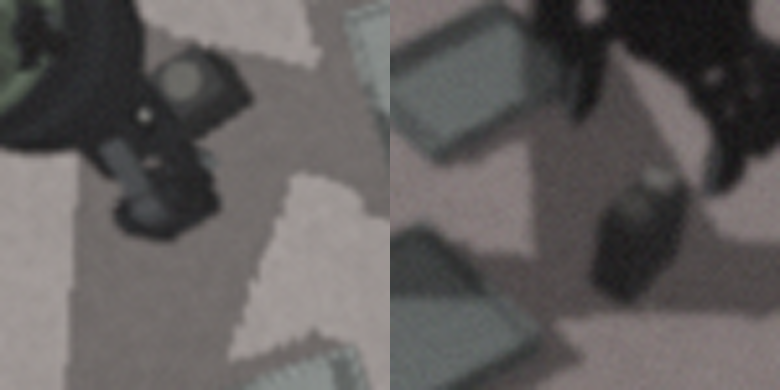

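The scene panel shows the fingertips at (585,118) and (715,190). The cartridge is between and below them, with caps at (660,178) and (635,203).

```bash
python3 -c "
from h import *
S=lambda u,v,z: atz('scene',320+(u-390)/5.2,160+v/5.2,z)
print('caps',S(660,178,62),S(635,203,62));
print('tips',S(585,118,90),S(715,190,90),'mid exp',S(650,154,90))
print('topcap far',atz('top',145+183/5.2,215+80/5.2,62))
T=lambda u,v: atz('top',145+u/5.2,215+v/5.2,54); print(T(203,45),T(254,98),T(195,140))
"
```

```text
caps [458.8 268.8] [472.  249.9]
tips [433.4 234.7] [498.9 277.9] mid exp [466.6 256.6]
topcap far [469.5 246.5]
[485.5 240.9] [463.2 217.8] [445.  242.3]
```

Request:
carry_out --pt "1 2 -15 0 0 2 30" --pt "1 2 -30 0 0 2 30" --pt "1 2 -45 0 0 2 30" --pt "1 2 -60 0 0 2 30" --pt "1 2 -66 0 0 2 30"

```text
t: 17.88
eef_pos: [467.0, 257.4, 18.6]
eef_rot: [2.993, 0.953, 0.001]
wrist_force: [-0.7, 0.1, 0.5]
finger_gap: 0.879
```

Request:
carry_out --pt "0 0 0 0 0 0 255" --pt "0 0 0 0 0 0 255" --pt "0 0 0 0 0 0 255" --pt "0 0 0 0 0 0 255" --pt "0 0 0 0 0 0 255" --newtons 30

```text
t: 18.3
eef_pos: [467.5, 257.9, 19.5]
eef_rot: [-2.993, -0.954, -0.003]
wrist_force: [-0.4, 0.0, 5.5]
finger_gap: 0.302
```

Request:
carry_out --pt "0 0 0 0 0 0 255" --pt "0 0 0 0 0 0 255" --pt "0 0 0 0 0 0 255"

```text
t: 18.55
eef_pos: [467.5, 257.8, 19.6]
eef_rot: [2.993, 0.954, 0.004]
wrist_force: [-0.3, -0.9, 6.2]
finger_gap: 0.302
```

```bash
python3 -c "
from h import *
st()"
```

```text
t 18.55 p [467.5 257.8  19.6] jawdeg 35.3 z [ 0.002  0.001 -1.   ] F [-0.3 -0.9  6.2] gap 25.7 q [ 0.37  0.53 -0.49  0.54 -0.    1.32]
```

The cartridge is gripped (gap 25.7 mm). I'll lift, carry it to the tray while turning to line up, and check.

Request:
carry_out --pt "0 0 8 0 0 0 255" --pt "0 0 25 0 0 0 255" --pt "0 0 45 0 0 3 255" --pt "0 -10 65 0 0 9 255" --pt "0 -20 80 0 0 15 255"

```text
t: 18.97
eef_pos: [466.9, 237.8, 100.2]
eef_rot: [2.839, 1.345, 0.002]
wrist_force: [0.0, 0.4, -0.3]
finger_gap: 0.3
```

Request:
carry_out --pt "0 -10 0 0 0 6 255" --pt "0 -20 0 0 0 12 255" --pt "0 -30 0 0 0 18 255" --pt "0 -40 0 0 0 24 255" --pt "0 -50 0 0 0 30 255"

```text
t: 19.38
eef_pos: [466.4, 187.1, 98.9]
eef_rot: [2.395, 2.033, 0.0]
wrist_force: [0.4, 0.2, -1.3]
finger_gap: 0.301
```

Request:
carry_out --pt "1 -10 0 0 0 6 255" --pt "2 -20 0 0 0 12 255" --pt "3 -30 0 0 0 18 255" --pt "3 -40 0 0 0 24 255" --pt "3 -48 0 0 0 28 255"

```text
t: 19.8
eef_pos: [469.4, 138.9, 98.8]
eef_rot: [1.833, 2.551, -0.0]
wrist_force: [-0.2, -0.3, -0.8]
finger_gap: 0.3
```

Request:
carry_out --pt "0 0 -8 0 0 0 255" --pt "0 0 -16 0 0 0 255" --pt "0 0 -25 0 0 0 255" --pt "0 0 -25 0 0 0 255"

```text
t: 20.13
eef_pos: [467.9, 139.7, 71.2]
eef_rot: [-1.838, -2.545, 0.003]
wrist_force: [0.2, -0.2, -1.1]
finger_gap: 0.302
```

```bash
python3 -c "
from h import *
st()"
```

```text
t 20.13 p [467.9 139.7  71.2] jawdeg 108.3 z [-0.003 -0.    -1.   ] F [ 0.2 -0.2 -1.1] gap 25.7 q [ 0.14  0.39 -0.56  0.62  0.   -0.18]
```

Request:
carry_out --pt "2 0 -10 0 0 0 255" --pt "2 0 -22 0 0 0 255" --pt "2 0 -33 0 0 0 255" --pt "2 0 -42 0 0 0 255" --pt "2 0 -46 0 0 0 255"

```text
t: 20.55
eef_pos: [470.7, 139.7, 25.7]
eef_rot: [-1.838, -2.546, 0.002]
wrist_force: [-0.2, 0.3, -0.5]
finger_gap: 0.301
```

Request:
carry_out --pt "0 0 -2 0 0 0 255" --pt "0 0 -4 0 0 0 255" --pt "0 0 -5 0 0 0 255" --pt "0 0 -5 0 0 0 255"

```text
t: 20.88
eef_pos: [471.9, 139.6, 22.7]
eef_rot: [1.839, 2.547, 0.001]
wrist_force: [1.1, 0.9, -0.6]
finger_gap: 0.304
```

```bash
python3 -c "
from h import *
st()"
```

```text
t 20.88 p [471.9 139.6  22.7] jawdeg 108.3 z [ 0.001  0.    -1.   ] F [ 1.1  0.9 -0.6] gap 25.9 q [ 0.14  0.47 -0.6   0.5   0.   -0.18]
```

Request:
carry_out --pt "0 0 -1 0 0 0 255" --pt "0 0 -1.5 0 0 0 255" --pt "0 0 -1.5 0 0 0 255"

```text
t: 21.13
eef_pos: [472.1, 139.6, 22.5]
eef_rot: [1.838, 2.546, 0.002]
wrist_force: [-4.3, -1.3, 13.8]
finger_gap: 0.299
```

It's on the floor. Release and lift, then head for the bottle.

Request:
carry_out --pt "0 0 1 0 0 0 180" --pt "0 0 1 0 0 0 150" --pt "0 0 1 0 0 0 110" --pt "0 0 1 0 0 0 110" --pt "0 0 1 0 0 0 110"

```text
t: 21.55
eef_pos: [471.6, 139.5, 21.7]
eef_rot: [1.839, 2.547, -0.0]
wrist_force: [1.0, 1.3, 0.3]
finger_gap: 0.568
```

Request:
carry_out --pt "0 0 15 0 0 0 110" --pt "0 0 40 0 0 0 110" --pt "0 0 75 0 0 0 110" --pt "0 0 110 0 0 0 110" --pt "0 0 150 0 0 0 110"

```text
t: 21.97
eef_pos: [470.3, 139.4, 172.3]
eef_rot: [-1.838, -2.546, 0.003]
wrist_force: [1.0, 0.6, -0.8]
finger_gap: 0.566
```

Request:
carry_out --pt "0 -10 35 0 0 -6 60" --pt "0 -25 70 0 0 -12 60" --pt "0 -55 90 0 0 -18 30" --pt "0 -90 90 0 0 -24 30" --pt "0 -120 90 0 0 -30 30"

```text
t: 22.38
eef_pos: [472.5, 18.1, 263.6]
eef_rot: [2.437, 1.977, 0.004]
wrist_force: [0.8, 0.7, 0.1]
finger_gap: 0.888
```

Request:
carry_out --pt "5 -33 0 0 0 -6 30" --pt "12 -66 0 0 0 -12 30" --pt "20 -99 0 0 0 -18 30" --pt "30 -132 0 0 0 -24 30" --pt "40 -165 0 0 0 -30 30"

```text
t: 22.8
eef_pos: [511.5, -147.1, 261.7]
eef_rot: [-2.869, -1.279, -0.0]
wrist_force: [0.7, 0.5, -0.2]
finger_gap: 0.882
```

Request:
carry_out --pt "8 -31 0 0 0 -6 30" --pt "16 -62 0 0 0 -12 30" --pt "24 -93 0 0 0 -18 30" --pt "32 -124 0 0 0 -24 30" --pt "39 -157 0 0 0 -30 30"

```text
t: 23.22
eef_pos: [550.7, -303.7, 261.3]
eef_rot: [-3.102, -0.493, 0.0]
wrist_force: [0.3, -0.2, 0.3]
finger_gap: 0.881
```

```bash
python3 -c "
from h import *
st()"
```

```text
t 23.22 p [ 550.7 -303.7  261.3] jawdeg 18.1 z [-0.     0.001 -1.   ] F [ 0.3 -0.2  0.3] gap 74.9 q [-0.62  0.46  0.09  1.2   0.    0.63]
```

Request:
carry_out --pt "0.5 2 -38 0 0 0 30" --pt "0.5 2 -76 0 0 0 30" --pt "0.5 2 -110 0 0 0 30" --pt "0.5 2 -140 0 0 0 30" --pt "0.5 2 -150 0 0 0 30"

```text
t: 23.63
eef_pos: [548.0, -298.5, 106.3]
eef_rot: [-3.096, -0.499, 0.009]
wrist_force: [-1.6, 0.7, -0.4]
finger_gap: 0.883
```

Request:
carry_out --pt "0 0 -20 0 0 0 30" --pt "0 0 -40 0 0 0 30" --pt "0 0 -60 0 0 0 30" --pt "0 0 -80 0 0 0 30" --pt "0 0 -97 0 0 0 30"

```text
t: 24.05
eef_pos: [551.4, -300.7, 14.5]
eef_rot: [3.101, 0.501, 0.001]
wrist_force: [0.1, 0.6, 0.8]
finger_gap: 0.88
```

Request:
carry_out --pt "0 0 -2 0 0 0 80" --pt "0 0 -2 0 0 0 110" --pt "0 0 -2 0 0 0 130" --pt "0 0 -2 0 0 0 255" --pt "0 0 -2 0 0 0 255" --newtons 30

```text
t: 24.47
eef_pos: [552.2, -301.3, 14.5]
eef_rot: [3.099, 0.5, 0.003]
wrist_force: [0.8, 0.8, 2.5]
finger_gap: 0.433
```

Request:
carry_out --pt "0 0 0 0 0 0 255" --pt "0 0 0 0 0 0 255" --pt "0 0 0 0 0 0 255"

```text
t: 24.72
eef_pos: [552.2, -301.3, 14.5]
eef_rot: [3.099, 0.5, 0.003]
wrist_force: [0.3, -0.8, 6.7]
finger_gap: 0.434
```

```bash
python3 -c "
from h import *
st()"
```

```text
t 24.72 p [ 552.2 -301.3   14.5] jawdeg 18.3 z [ 0.003 -0.002 -1.   ] F [ 0.3 -0.8  6.7] gap 36.9 q [-0.62  0.67 -0.22  0.67  0.    0.63]
```

The bottle is gripped (gap 36.9 mm). I'll lift it high over the arm and carry it to the tray.

Request:
carry_out --pt "0 0 10 0 0 0 255" --pt "0 0 40 0 0 0 255" --pt "0 0 75 0 0 0 255" --pt "0 0 110 0 0 0 255" --pt "0 0 145 0 0 0 255"

```text
t: 25.13
eef_pos: [550.4, -300.0, 159.7]
eef_rot: [-3.101, -0.501, 0.001]
wrist_force: [1.0, 0.3, -0.2]
finger_gap: 0.437
```

Request:
carry_out --pt "0 0 35 0 0 0 255" --pt "0 0 70 0 0 0 255" --pt "0 0 100 0 0 0 255" --pt "0 0 115 0 0 0 255" --pt "0 0 115 0 0 0 255"

```text
t: 25.55
eef_pos: [552.6, -301.5, 278.2]
eef_rot: [3.096, 0.5, 0.009]
wrist_force: [-0.1, -0.9, -0.2]
finger_gap: 0.433
```

Request:
carry_out --pt "-6 20 0 0 0 0 255" --pt "-14 48 0 0 0 0 255" --pt "-22 76 0 0 0 0 255" --pt "-30 104 0 0 0 0 255" --pt "-38 132 0 0 0 0 255"

```text
t: 25.97
eef_pos: [511.5, -166.9, 271.3]
eef_rot: [-3.1, -0.5, 0.003]
wrist_force: [0.3, 0.1, -0.1]
finger_gap: 0.435
```

Request:
carry_out --pt "-6 28 0 0 0 0 255" --pt "-10 56 0 0 0 0 255" --pt "-14 84 0 0 0 0 255" --pt "-18 112 0 0 0 0 255" --pt "-22 140 0 0 0 0 255"

```text
t: 26.38
eef_pos: [489.5, -27.0, 271.6]
eef_rot: [-3.101, -0.5, 0.003]
wrist_force: [0.2, 0.5, -0.2]
finger_gap: 0.431
```

Request:
carry_out --pt "0 25 0 0 0 0 255" --pt "0 50 0 0 0 0 255" --pt "-1 75 0 0 0 0 255" --pt "-1 95 0 0 0 0 255" --pt "-1 106 0 0 0 0 255"

```text
t: 26.8
eef_pos: [488.7, 79.5, 271.7]
eef_rot: [-3.1, -0.504, 0.003]
wrist_force: [0.5, 0.3, -0.8]
finger_gap: 0.435
```

```bash
python3 -c "
from h import *
st()"
```

```text
t 26.8 p [488.7  79.5 271.7] jawdeg 18.5 z [-0.002  0.001 -1.   ] F [ 0.5  0.3 -0.8] gap 36.9 q [ 0.01  0.2  -0.26  1.12  0.    1.26]
```

Request:
carry_out --pt "2 -2 -38 0 0 0 255" --pt "2 -2 -76 0 0 0 255" --pt "2 -2 -114 0 0 0 255" --pt "2 -2 -145 0 0 0 255" --pt "2 -2 -160 0 0 0 255"

```text
t: 27.22
eef_pos: [488.4, 75.1, 108.2]
eef_rot: [-3.101, -0.5, 0.011]
wrist_force: [-0.4, -0.1, -0.7]
finger_gap: 0.431
```

Request:
carry_out --pt "0 0 -25 0 0 0 255" --pt "0 0 -50 0 0 0 255" --pt "0 0 -70 0 0 0 255" --pt "0 0 -82 0 0 0 255" --pt "0 0 -88 0 0 0 255"

```text
t: 27.63
eef_pos: [489.7, 75.1, 22.3]
eef_rot: [-3.101, -0.5, 0.007]
wrist_force: [0.5, -0.1, -1.3]
finger_gap: 0.433
```

Request:
carry_out --pt "0 0 -2 0 0 0 255" --pt "0 0 -4 0 0 0 255" --pt "0 0 -5 0 0 0 255" --pt "0 0 -5 0 0 0 255"

```text
t: 27.97
eef_pos: [492.6, 75.5, 20.4]
eef_rot: [3.101, 0.501, 0.002]
wrist_force: [-0.0, 0.2, -1.0]
finger_gap: 0.433
```

```bash
python3 -c "
from h import *
st()"
```

```text
t 27.97 p [492.6  75.5  20.4] jawdeg 18.3 z [ 0.001 -0.    -1.   ] F [-0.   0.2 -1. ] gap 36.8 q [ 0.    0.49 -0.58  0.5  -0.    1.25]
```

Request:
carry_out --pt "0 0 -1.5 0 0 0 255" --pt "0 0 -2.5 0 0 0 255" --pt "0 0 -2.5 0 0 0 255"

```text
t: 28.22
eef_pos: [492.2, 75.5, 17.5]
eef_rot: [3.101, 0.501, 0.001]
wrist_force: [-0.6, 1.1, -0.3]
finger_gap: 0.433
```

Request:
carry_out --pt "0 0 -1 0 0 0 255" --pt "0 0 -1 0 0 0 255"

```text
t: 28.38
eef_pos: [492.2, 75.6, 17.4]
eef_rot: [3.101, 0.501, 0.001]
wrist_force: [-3.3, 0.5, 10.2]
finger_gap: 0.431
```

The bottle is on the floor, with contact at the expected 17.4 mm. I'll release, lift, and move well aside to check.

Request:
carry_out --pt "0 0 0.5 0 0 0 130" --pt "0 0 0.5 0 0 0 100" --pt "0 0 0.5 0 0 0 70" --pt "0 0 0.5 0 0 0 70" --pt "0 0 0.5 0 0 0 70"

```text
t: 28.8
eef_pos: [492.0, 75.5, 16.7]
eef_rot: [-3.101, -0.501, 0.0]
wrist_force: [-0.1, -0.1, -0.9]
finger_gap: 0.727
```

Request:
carry_out --pt "0 0 15 0 0 0 70" --pt "0 0 40 0 0 0 70" --pt "0 0 75 0 0 0 70" --pt "0 0 110 0 0 0 70" --pt "0 0 150 0 0 0 70"

```text
t: 29.22
eef_pos: [490.8, 75.5, 167.3]
eef_rot: [-3.101, -0.501, 0.004]
wrist_force: [0.2, 0.4, 0.1]
finger_gap: 0.725
```

Request:
carry_out --pt "0 0 35 0 0 0 70" --pt "-10 30 60 0 0 0 70" --pt "-25 65 75 0 0 0 70" --pt "-45 100 75 0 0 0 70" --pt "-65 135 75 0 0 0 70"

```text
t: 29.63
eef_pos: [427.2, 211.8, 243.1]
eef_rot: [-3.101, -0.498, -0.005]
wrist_force: [0.9, 0.4, -0.4]
finger_gap: 0.725
```

Request:
carry_out --pt "-20 32 0 0 0 0 70" --pt "-40 64 0 0 0 0 70" --pt "-60 96 0 0 0 0 70" --pt "-80 128 0 0 0 0 70" --pt "-100 160 0 0 0 0 70"

```text
t: 30.05
eef_pos: [325.6, 371.9, 241.8]
eef_rot: [-3.101, -0.501, -0.0]
wrist_force: [1.1, 0.9, 0.6]
finger_gap: 0.727
```

Request:
carry_out --pt "-25 20 0 0 0 0 70" --pt "-50 45 0 0 0 0 70" --pt "-75 70 0 0 0 0 70" --pt "-90 85 0 0 0 0 70"

```text
t: 30.38
eef_pos: [234.5, 457.3, 241.6]
eef_rot: [-3.1, -0.504, 0.001]
wrist_force: [0.4, 0.0, 0.1]
finger_gap: 0.725
```

```bash
python3 -c "
from two import *
st();two('d3',(190,115),(195,145),200,200,2)
a=cv2.imread('pics/d3.png');cv2.imwrite('pics/d3.png',a)"
```

```text
t 30.38 p [234.5 457.3 241.6] jawdeg 18.5 z [-0.001  0.    -1.   ] F [0.4 0.  0.1] gap 61.6 q [ 0.95  0.25 -0.27  1.05  0.    2.2 ]
```

View pics/d3.png

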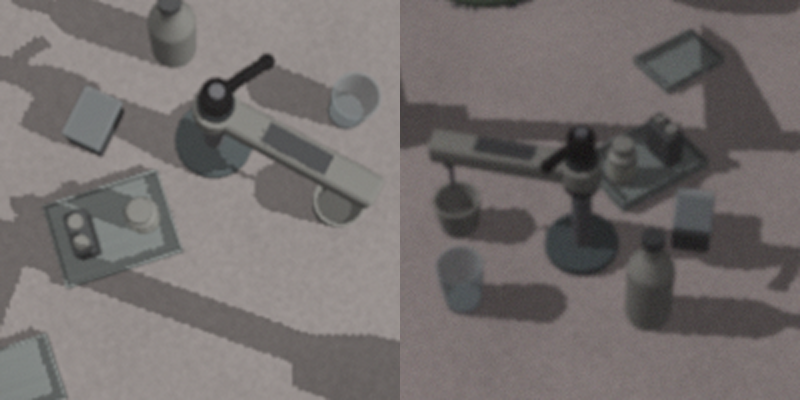

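The last picture shows both items upright in the larger tray: cartridge at (82,233) and bottle at (142,210) in the top panel. The lever ball at (266,62) is back on its starting pixel, the arm is over the cup, and the bystanders haven't moved. Handing in.

```bash
python3 -c "
from h import *
print(r.job_done())"
```

```text
the job is handed in; nothing more can be done
None
```

The job is done and handed in at about 30 s of the 72 s allowed. No verdict was reported.

- **Lever out:** I backed the clamp lever off about 80° counter-clockwise. The camera readings of that turn ranged from about 80° to 85°, all within a third of a turn.
- **Arm:** I pushed the freed arm round to the wash cup. The force readings stayed near 1 N, so it was never forced while clamped.
- **Lever back:** I turned the lever back until it stopped against 15 N, compared with about 5 N while it was turning. Its ball is back within 1–2 pixels of where it started.
- **Tray:** I then stood the cartridge and the small bottle upright in the larger tray. In the last pictures both stand clear of the tray walls, and the beaker, tip box and wash bottle look unmoved.

**Probe position:** the two cameras disagree slightly on the arm's direction. The top view puts it 0.5–0.9° one way and the scene view 0.4° the other, so the probe is within about 2 mm sideways. It also appears about 3 mm off the cup's centre along the arm's length, which swinging the arm cannot correct.

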